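# Back the cup-feed wheel up one notch

## Task

The cup-feed wheel has run one notch too far past the reader. With a fingertip, push the pawl's weighted knob away from the wheel's teeth until the pawl lifts and stays tipped back, push the wheel backward (clockwise seen from above) by one notch, then push the knob back over so that the pawl drops fully home between the teeth. Leave the sample cups sitting in the wheel, and everything else on the bench where it is.

Things in the scene. Friction and masses are not known exactly. Their poses are not given: they have to be found in the camera images.
- carousel: feed carousel, fixed to the bench: white base plate (x -140 to +210, y -140 to +160 mm, 14 mm thick) under a grey wheel. Origin on the wheel's upright axis at bench level, z up. +x runs from the wheel axis towards the cream reader head, roughly to the robot's left (within 0.5 rad); +y, the pawl's side, roughly towards the robot. Degrees below are counter-clockwise from +x seen from above
- disc (a point): centre of the wheel's disc on its upper face, 60 mm above the bench. Disc 244 mm across; hub 44 mm across, 18 mm above the disc; round the rim 12 saw teeth 14 mm high, 93 to 117 mm from the axis
- reader (a point): top centre of the cream reader head on the base plate, 50 x 70 mm, 114 mm above the bench, at carousel x = 170 mm: an obstacle, not used
- wheel (a joint): turn of the wheel, rad, growing backward (clockwise from above); about 0 at the start, one notch = 0.524. Light friction (0.10 N m); it stays where left. A lowered pawl blocks it backward, with about 0.06 of play either way: the pawl drops home within 0.05 of a whole notch; short of that it lands on a tooth's slope (pushing on backward slides it home), beyond that on top of a tooth
- pawl (a joint): tilt of the pawl, rad: 0 = fully home between two teeth, 0.85 = tipped right back against its stop, clear of the teeth. The heavy knob works over-centre: below about 0.5 the pawl falls to the teeth by itself, above about 0.6 it falls back to 0.85 and stays. The knob needs a push of 1 to 2 N
- pawl_knob (a point): centre of the steel ball, 34 mm across, on a 10 mm stem on the pawl, 65 mm from the hinge. At pawl 0 it is at carousel x = 68, y = 105 mm, 146 mm above the bench; at 0.85 at x = 121 mm, 142 mm above it (top of its arc 150 mm). Pushed along the carousel's +x it lifts the pawl, pushed along -x it drops the pawl in
- pawl_hinge (a point): hinge of the pawl, parallel to the carousel's y axis, at carousel x = 90, y = 105 mm, 85 mm above the bench, in an aluminium bracket at x = 81 to 115, y = 90 to 134 mm that is 100 mm high. The pawl is a 14 mm wide steel arm from here along the rim in -x
- pawl_tip (a point): middle of the underside of the pawl's tip (10 mm long, 14 mm wide), 105 mm from the wheel axis; at pawl 0 at carousel x = 0, y = 105 mm, 1 mm above the disc
- peg_a (a point): centre of the top of one of the three upright steel push pegs of the wheel: 12 mm diameter, standing 50 mm above the disc (top 110 mm above the bench), 76 mm from the wheel axis; at wheel joint 0 it stands at 210 degrees (counter-clockwise from the carousel's +x axis) and moves with the wheel
- peg_b (a point): centre of the top of the second of the three upright steel push pegs of the wheel: 12 mm diameter, standing 50 mm above the disc (top 110 mm above the bench), 76 mm from the wheel axis; at wheel joint 0 it stands at 330 degrees (counter-clockwise from the carousel's +x axis) and moves with the wheel
- peg_c (a point): centre of the top of the third of the three upright steel push pegs of the wheel: 12 mm diameter, standing 50 mm above the disc (top 110 mm above the bench), 76 mm from the wheel axis; at wheel joint 0 it stands at 90 degrees (counter-clockwise from the carousel's +x axis) and moves with the wheel
- pocket_a (a point): centre, at disc level, of the ring-shaped pocket (41 mm inside, 8 mm high wall) that holds cup_a, 62 mm from the wheel axis, at 30 degrees at wheel joint 0 (degrees as for the pegs)
- pocket_c (a point): the same for the pocket that holds cup_c, at 270 degrees at wheel joint 0
- cup_a: closed white-capped sample cup, 36 mm diameter, 52 mm tall, 40 g, loose; origin at the centre of its underside; it stands in pocket_a of the wheel and rides with it
- cup_c: closed white-capped sample cup, 36 mm diameter, 52 mm tall, 40 g, loose; origin at the centre of its underside; it stands in pocket_c of the wheel and rides with it
- cup_spare: closed white-capped sample cup, 36 mm diameter, 52 mm tall, 40 g, loose; origin at the centre of its underside; it stands on the corner of the base plate, not on the wheel (bystander)
- reagent: amber bottle, 64 mm diameter, 150 mm tall, origin at the centre of its underside (bystander)
- specimen_jar: clear jar, 68 mm diameter, 70 mm tall, origin at the centre of its underside (bystander)
- scanner: black hand scanner lying flat, about 60 x 150 x 36 mm, long along its y, origin on its underside (bystander)
- marker: marker pen lying flat, about 138 x 15 x 15 mm, long along its x, origin on its underside (bystander)

How it is judged:
By the outcome, as a careful person would: the job done as asked, in the order asked, and still so for the second after the job is handed in, with the robot touching nothing.
It also fails if it takes over 61 s, if anything falls off the work surface, if the arm or the gripper's body presses on something with over 40 N, if the wrist force passes 120 N, or if a joint passes its speed limit or range.

## Robot

A 6-joint arm with a two-finger parallel gripper is mounted at the origin on the work surface. World frame = base frame: x ahead of the robot, y to its left, z up, the work surface at z = 0. Lengths are in m, angles in rad, forces in N, time in s.
With the tool pointing down it reaches from about 0.275 to 0.75 m from the base axis. Payload 10.2 kg.
Tool frame: the origin (TCP) lies on the mounting face of the last link; the fingertips stand 166 mm ahead of it and the grasp point (between the pads) lies env.grasp_offset ahead of it (env.grasp_offset is the distance from the TCP to the grasp point, in m); x points along the fingers, z is the direction in which the jaws open and shut, and the axes are right-handed (so a half turn about x gives the same grasp; the last joint's range is limited). The gripper opens to 88 mm and grips with 3 to 60 N. Pads are 18 mm wide; open, the fingers measure 123 mm over their backs; the gripper's body (75 mm by 187 mm) begins 45 mm behind the grasp point.
Start: joints at [-1.514, 0.313, 1.498, -0, 1.331, -0.223], TCP at [0.145, -0.505, 0.405] pointing down, gripper open.
Joint ranges: [-2.94, 2.94], [-0.97, 2.17], [0.19, 2.56], [-1.23, 4.37], [0.02, 3.11], [-2.88, 2.88]. Speed limits (rad/s): [2.39, 2.39, 3.01, 3.14, 3.14, 3.14].

## Interface

Orientations are given as a rotation vector (axis times angle).
In Python, from rig import env, optics, ticket gives the robot as it stands.
- The arm moves only by the tool carry_out, never from a script. Its argument "moves" is a list of rows, each a list of 3 entries, a list of its own where there are three numbers: the shift along the world's x, y, z in cm, then the turn, a rotation vector about the world's x, y, z in rad, then the opening, from 0 (shut) to 1 (fully open). A call has 1 to 20 rows; each row shifts and turns the commanded pose from where the row before left it; what a row does not reach is not made up. A row lasts 1/10 s, in which the tool goes at most 50 mm and 8.59 degrees, less where a joint would pass 70% of its speed; a pose out of reach is approached as far as the arm can. A call is refused whole if a number of a shift passes 5 or a number of a turn 0.15, either way. A call with a gripper value outside its range is refused whole. The fingers move at their own pace and stop on an object; "newtons" is the grip in N (left out, the last holds). Time passes only in rows, so rows that do not move let the fingers close. It gives the time, the measured TCP pose, the force and the opening at its end, in the units of the state.
- env.observe(): the state, without advancing time (a new reading comes with each control period).
- optics.get_image(name): name is "scene" or "top"; returns (picture, depth): 420x560x3 uint8, red, green, blue; 420x560 float32, m along the optical axis (not along the pixel's ray), 0 where there is no reading.
- optics.camera_params(name): a dict with "mtx" (3x3 intrinsics, pixels), "world_from_camera" (4x4, takes a point from camera to world coordinates). Camera axes: x right, y down, z forward; pixel columns grow to the right and rows downward; lengths in m; the calibration is good to about 2 mm. A picture is of the moment at which its call begins. camera_params takes no time and is no camera call.
- ticket.finish_job(): hands the job in, once; it reports no verdict.
The state is a dict: "clock": time; "joint_pos": joint angles; "joint_vel": joint speeds; "joint_efforts": joint torques, N m; "ee_pos": TCP position; "tool_rot": TCP orientation; "force": force on the tool from outside, world axes, zero at the start; "wrist_torque": the same for the moment, N m; "finger_gap": opening from 0.0 (shut) to 1.0 (fully open).
Only numpy, scipy, OpenCV 4.12 (cv2) and the standard library are available. Lean on these libraries where they do the work, as an engineer would, in place of code of your own. Each camera call takes 0.05 s, during which the arm holds its last target.

## Working session

There is one attempt and no reset: what is moved stays moved. The work goes in short steps, Python scripts to look and compute and a tool call to move; the robot and the scene stay as the last step left them, time stands still between calls to the robot, and variables do not carry over. Pictures are saved under pics/ and viewed, and the job is handed in when it is done.

Besides the shell and the picture viewer there is one more tool, called after "Call:" as name(argument=value, ...) on one line, values as JSON. carry_out: Moves the arm, as the interface text tells. Its arguments: {"type":"object","properties":{"moves":{"type":"array","items":{"type":"array"}},"newtons":{"type":"number"}},"required":["moves"]}

```bash
mkdir -p pics; ls
python3 - <<'E'
from rig import env, optics, ticket
import cv2, numpy as np
print(env.observe(), env.grasp_offset)
for n in ("scene","top"):
    im,d=optics.get_image(n); cv2.imwrite(f"pics/{n}0.png",im[:,:,::-1]); np.save(f"pics/{n}0.npy",d)
    print(n,optics.camera_params(n))
E
```

```text
pics
{'clock': 0.0, 'joint_pos': array([-1.51440386e+00,  3.13438781e-01,  1.49838827e+00,  2.19128217e-06,
        1.33098730e+00, -2.23387144e-01]), 'joint_vel': array([ 0.00064344, -0.00208637,  0.00105737,  0.00096895, -0.00071984,
        0.00010066]), 'joint_efforts': array([ 8.62151796e-05, -4.02208006e+01, -2.52273864e+01,  6.94594276e-02,
        3.51824309e-02, -8.63460241e-05]), 'ee_pos': array([ 0.1449688 , -0.50455781,  0.40418506]), 'tool_rot': array([ 1.00155988,  1.3294659 , -1.00000568]), 'force': array([ 0.58874829, -0.06057415, -0.16021381]), 'wrist_torque': array([ 0.01853333,  0.03188786, -0.07263774]), 'finger_gap': 1.001687881645469} 0.1473
scene {'mtx': array([[512.80873814,   0.        , 282.73010243],
       [  0.        , 512.80873814, 209.57208344],
       [  0.        ,   0.        ,   1.        ]]), 'world_from_camera': array([[-0.8583914 ,  0.34401773, -0.38054699,  1.07663116],
       [ 0.51297625,  0.58201846, -0.63095948,  0.92869055],
       [ 0.00442412, -0.73682176, -0.67607257,  1.09508968],
       [ 0.        ,  0.        ,  0.        ,  1.        ]])}
top {'mtx': array([[441.09093894,   0.        , 278.15072383],
       [  0.        , 441.09093894, 209.4493735 ],
       [  0.        ,   0.        ,   1.        ]]), 'world_from_camera': array([[-2.60377137e-02, -9.98155862e-01,  5.48353207e-02,
         4.66997261e-01],
       [-9.99521367e-01,  2.69115544e-02,  1.52579500e-02,
         1.37122039e-03],
       [-1.67055159e-02, -5.44117926e-02, -9.98378827e-01,
         1.41478628e+00],
       [ 0.00000000e+00,  0.00000000e+00,  0.00000000e+00,
         1.00000000e+00]])}
```

View pics/scene0.png

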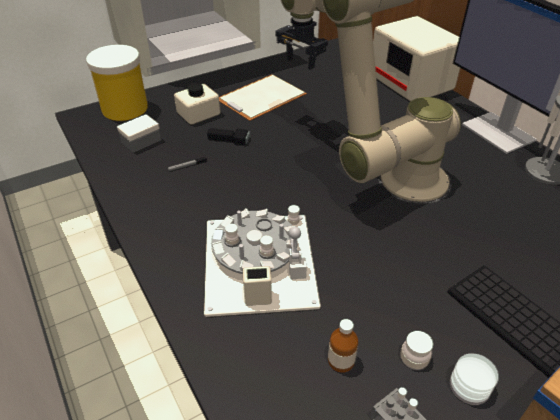

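View pics/top0.png

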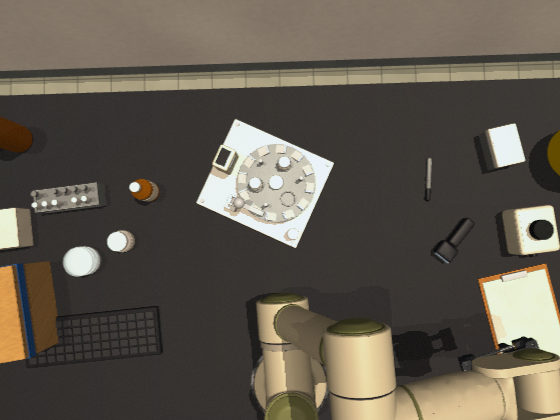

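The scene shows the carousel at about (255,250), with the reader at (257,285) and the knob at (293,232). In the top view the wheel is at about (276,182), the reader at (225,158) and the knob at (238,202). I'll fit the pose next.

```bash
cat > h.py <<'E'
import cv2, numpy as np
from rig import env, optics, ticket
def proj(n,P):
    c=optics.camera_params(n);K=c["mtx"];T=np.linalg.inv(c["world_from_camera"])
    P=np.atleast_2d(P);q=P@T[:3,:3].T+T[:3,3];q=q@K.T;return q[:,:2]/q[:,2:]
def atz(n,uv,z):
    c=optics.camera_params(n);K=c["mtx"];W=c["world_from_camera"]
    r=W[:3,:3]@np.linalg.inv(K)@np.array([uv[0],uv[1],1.]);o=W[:3,3]
    return o+r*(z-o[2])/r[2]
def cloud(n,d):
    c=optics.camera_params(n);K=c["mtx"];W=c["world_from_camera"]
    v,u=np.mgrid[:420,:560];X=np.stack([(u-K[0,2])/K[0,0]*d,(v-K[1,2])/K[1,1]*d,d],-1)
    return X@W[:3,:3].T+W[:3,3]
E
python3 - <<'E'
from h import *
for n,(a,b,c,d),s in (("top",(110,255,190,340),5),("scene",(195,320,195,325),6)):
    im=cv2.imread(f"pics/{n}0.png")[a:b,c:d]
    s=min(800/im.shape[1],600/im.shape[0]); cv2.imwrite(f"pics/{n}0z.png",cv2.resize(im,None,fx=s,fy=s,interpolation=cv2.INTER_CUBIC)); print(n,s)
# plate fit
im=cv2.imread("pics/top0.png");D=np.load("pics/top0.npy");X=cloud("top",D)
z=X[...,2]
roi=np.zeros(z.shape,bool);roi[110:255,185:345]=1
m=roi&(im.min(-1)>150)|roi&(z>0.03)
m=m.astype(np.uint8);nl,l,st,_=cv2.connectedComponentsWithStats(m);k=1+st[1:,4].argmax();m=(l==k).astype(np.uint8)
c=max(cv2.findContours(m,0,1)[0],key=cv2.contourArea)
r=cv2.boxPoints(cv2.minAreaRect(c));print(r)
P=np.array([atz("top",p,0.014) for p in r]);print(P,np.linalg.norm(P-np.roll(P,-1,0),axis=1))
# disc points
dm=roi&(abs(z-0.06)<0.006);print(dm.sum())
e=X[dm];print(np.median(e,0),e[:,:2].min(0),e[:,:2].max(0))
E
```

```text
top 4.137931034482759
scene 4.8
[[194.43819 202.1011 ]
 [232.85652 117.03199]
 [334.91272 163.12189]
 [296.4944  248.19101]]
[[ 0.57463835  0.28947928  0.014     ]
 [ 0.84609341  0.16097139  0.014     ]
 [ 0.68711014 -0.16223806  0.014     ]
 [ 0.41966921 -0.03204257  0.014     ]] [0.30033668 0.36019443 0.29744834 0.35691978]
3638
[0.62004408 0.02512534 0.0603128 ] [ 0.4524077  -0.09416313] [0.74541311 0.20147752]
```

View pics/top0z.png

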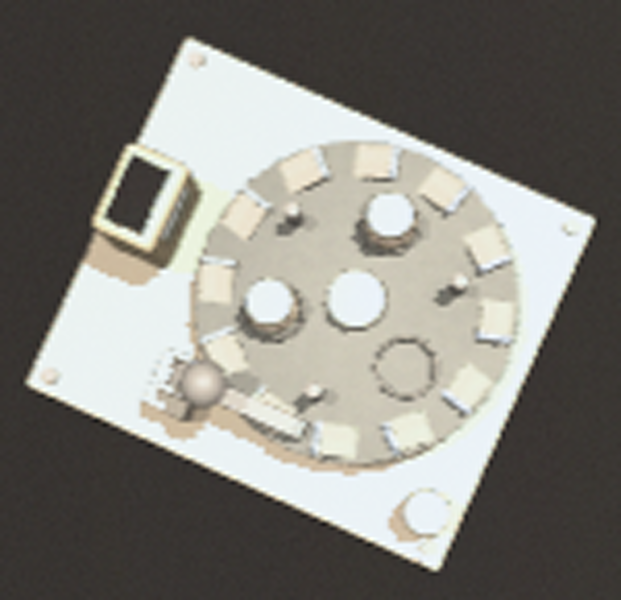

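View pics/scene0z.png

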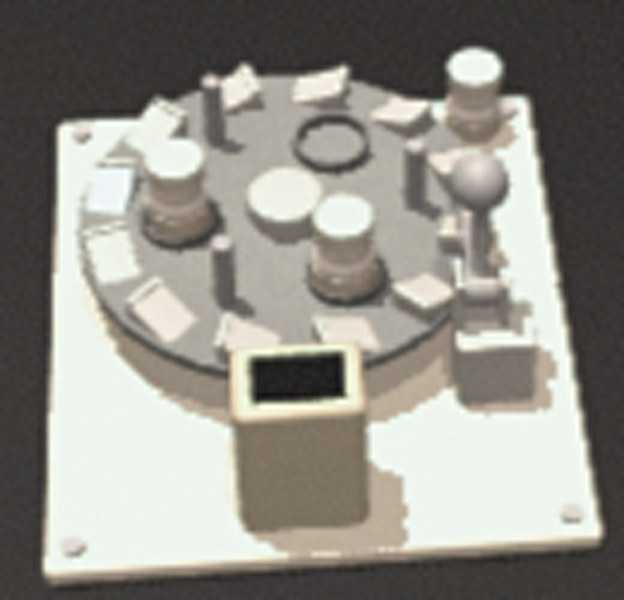

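The top zoom shows the hub at (357,299), peg_c at (315,391), peg_b at (293,210), peg_a at (460,282), the knob at (203,383) and four clear plate corners. I'll fit the pose from both views.

```bash
cat >> h.py <<'E'
from scipy.optimize import least_squares
from scipy.spatial.transform import Rotation as R
def model(p,wheel=0):
    x,y,t=p; M=R.from_euler('z',t).as_matrix()
    f=lambda q:M@np.array(q,float)+[x,y,0]
    pol=lambda r,a,z:[r*np.cos(np.radians(a)-wheel),r*np.sin(np.radians(a)-wheel),z]
    return dict(c1=f([.21,-.14,.014]),c2=f([-.14,-.14,.014]),c3=f([-.14,.16,.014]),c4=f([.21,.16,.014]),hub=f([0,0,.078]),
      a=f(pol(.076,210,.11)),b=f(pol(.076,330,.11)),c=f(pol(.076,90,.11)),knob=f([.068,.105,.146]),ca=f(pol(.062,30,.113)),cc=f(pol(.062,270,.113)),rd=f([.17,0,.114]))
E
python3 - <<'E'
from h import *
un=lambda q,s,o:((np.array(q)+.5)/s-.5+o)
T={k:un(v,4.13793,(190,110)) for k,v in dict(c1=(188,38),c2=(596,218),c3=(440,572),c4=(27,383),hub=(357,299),a=(460,281),b=(293,210),c=(315,391),knob=(203,383),ca=(270,301),cc=(391,215),rd=(146,195)).items()}
S={k:un(v,4.8,(195,195)) for k,v in dict(c1=(45,570),c2=(60,122),c3=(530,97),c4=(602,540),hub=(285,194),a=(210,80),b=(222,242),c=(415,147),knob=(480,181),ca=(342,215),cc=(173,158),rd=(297,380)).items()}
ks=list(T)
def res(p,which="ts",full=False):
    m=model(p[:3],p[3]);P=np.array([m[k] for k in ks]);r=[]
    if "t" in which:r.append(proj("top",P)-np.array([T[k] for k in ks]))
    if "s" in which:r.append(proj("scene",P)-np.array([S[k] for k in ks]))
    return r if full else np.concatenate(r).ravel()
for w in ("t","s","ts"):
    s=least_squares(res,[.62,.02,1.13,0],args=(w,),loss='soft_l1');print(w,s.x.round(4),s.cost)
for r in res(s.x,full=True):
    for k,v in zip(ks,r):print(k,v.round(2))
E
```

```text
t [ 0.6251  0.0262  1.118  -0.0182] 1.6186110365387558
s [ 0.6266  0.0287  1.1142 -0.0157] 1.483726321749668
ts [ 0.6257  0.0271  1.1162 -0.0173] 5.059300158933726
c1 [-0.13 -1.09]
c2 [ 0.56 -0.06]
c3 [-0.62  0.12]
c4 [-0.64  0.05]
hub [-0.23 -0.32]
a [ 0.04 -0.14]
b [-0.12 -0.43]
c [-0.56 -0.43]
knob [-0.06 -0.14]
ca [-0.22  0.19]
cc [-0.37 -0.44]
rd [-1.39 -0.09]
c1 [-0.44  0.39]
c2 [-0.2  -0.67]
c3 [-0.44 -0.77]
c4 [ 0.15 -1.08]
hub [ 0.07 -0.47]
a [ 0.5  -0.23]
b [-0.07 -0.35]
c [ 0.17 -0.76]
knob [-0.09  0.11]
ca [ 0.59 -0.62]
cc [ 0.28 -0.43]
rd [ 0.01 -1.  ]
```

Both views agree to about 2 mm, giving carousel (0.626, 0.027) and yaw 1.116. I'll work out the targets.

```bash
cat >> h.py <<'E'
CP=np.array([.6257,.0271,1.1162])
def w(q): 
    return R.from_euler('z',CP[2]).apply(np.array(q,float))+[CP[0],CP[1],0]
def inv(P): return R.from_euler('z',-CP[2]).apply(np.array(P)-[CP[0],CP[1],0])
def st():
    s=env.observe();M=R.from_rotvec(s["tool_rot"]).as_matrix()
    tip=s["ee_pos"]+.166*M[:,0]
    print("t %.2f"%s["clock"],"tcp",s["ee_pos"].round(4),"tip world",tip.round(4),"tip car mm",(inv(tip)*1000).round(1),"F",s["force"].round(2),"gap %.2f"%s["finger_gap"])
    print(" toolx",M[:,0].round(3)," jaw yaw in carousel deg",np.degrees(np.arctan2(M[1,2],M[0,2])-CP[2]).round(2),"q",s["joint_pos"].round(2))
E
python3 - <<'E'
from h import *
st()
x=R.from_euler('z',CP[2]).as_matrix()
print("car x",x[:,0],"car y",x[:,1])
for n,q in dict(K0=[25,105,250],K1=[25,105,135],Kpush=[91,105,135]).items(): print(n,w(np.array(q)/1000).round(4))
E
```

```text
t 0.10 tcp [ 0.145  -0.5046  0.4042] tip world [ 0.145  -0.5044  0.2382] tip car mm [-688.6  198.5  238.2] F [-0.08  0.67  0.05] gap 1.00
 toolx [-0.     0.001 -1.   ]  jaw yaw in carousel deg -137.92 q [-1.51  0.31  1.5   0.    1.33 -0.22]
car x [0.43909967 0.89843835 0.        ] car y [-0.89843835  0.43909967  0.        ]
K0 [0.5423 0.0957 0.25  ]
K1 [0.5423 0.0957 0.135 ]
Kpush [0.5713 0.155  0.135 ]
```

Call:
carry_out(moves=[[[2,3,0],[0,0,0.042],0],[[2,3,0],[0,0,0.042],0],[[2,3,0],[0,0,0.042],0],[[2,3,0],[0,0,0.042],0],[[2,3,0],[0,0,0.042],0],[[2,3,0],[0,0,0.042],0],[[2,3,0],[0,0,0.042],0],[[2,3,0],[0,0,0.042],0],[[2,3,0],[0,0,0.042],0],[[2,3,0],[0,0,0.042],0],[[2,3,0],[0,0,0.042],0],[[2,3,0],[0,0,0.042],0],[[2,3,0],[0,0,0.042],0],[[2,3,0],[0,0,0.042],0],[[2,3,0],[0,0,0.042],0],[[2,3,0],[0,0,0.042],0],[[2,3,0],[0,0,0.042],0],[[2,3,0],[0,0,0.042],0],[[2,3,0],[0,0,0.042],0],[[1.7,3,0],[0,0,0.042],0]], newtons=10)

```text
clock: 2.1
ee_pos: [0.5427, 0.0968, 0.4043]
tool_rot: [0.352, 1.543, -0.352]
force: [0.6, -0.3, 0.1]
finger_gap: 0.007
```

```bash
python3 -c "
from h import *
st()"
```

```text
t 2.10 tcp [0.5427 0.0968 0.4043] tip world [0.5426 0.0968 0.2383] tip car mm [ 26.2 105.3 238.3] F [ 0.59 -0.32  0.1 ] gap 0.01
 toolx [-0.001 -0.    -1.   ]  jaw yaw in carousel deg -89.69 q [-0.04  0.37  1.42 -0.    1.35  0.41]
```

Call:
carry_out(moves=[[[0,0,-3],[0,0,0],0],[[0,0,-3],[0,0,0],0],[[0,0,-2.3],[0,0,0],0],[[0,0,-2],[0,0,0],0],[[0,0,0],[0,0,0],0],[[0,0,0],[0,0,0],0]])

```text
clock: 2.7
ee_pos: [0.5421, 0.0954, 0.3022]
tool_rot: [0.354, 1.542, -0.354]
force: [-0.5, -1.3, 0.6]
finger_gap: 0.004
```

Run:
```python
from h import *
st()
im,d=optics.get_image("scene");cv2.imwrite("pics/s1.png",cv2.resize(im[130:330,180:380,::-1],(600,600)))
```

```text
t 2.70 tcp [0.5421 0.0954 0.3022] tip world [0.5421 0.0954 0.1362] tip car mm [ 24.7 105.1 136.2] F [-0.47 -1.26  0.64] gap 0.00
 toolx [-0.  0. -1.]  jaw yaw in carousel deg -89.79 q [-0.04  0.47  1.56  0.    1.12  0.41]
```

View pics/s1.png

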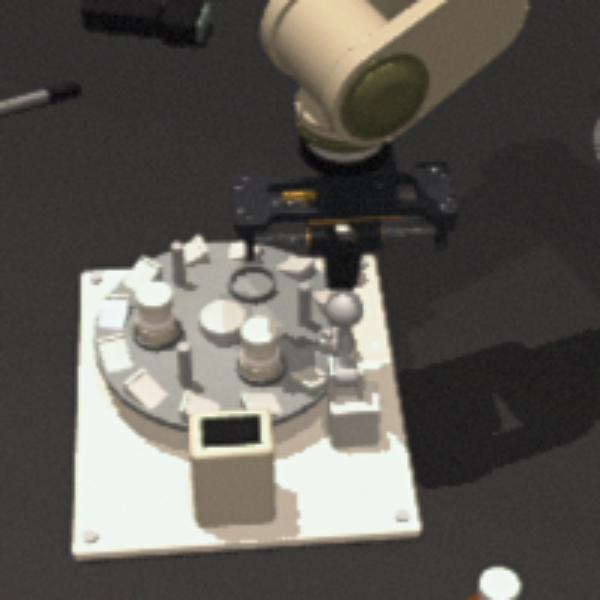

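The finger sits just behind the knob at (344,308). I'll push along carousel +x.

Call:
carry_out(moves=[[[0.26,0.54,0],[0,0,0],0],[[0.26,0.54,0],[0,0,0],0],[[0.26,0.54,0],[0,0,0],0],[[0.26,0.54,0],[0,0,0],0],[[0.26,0.54,0],[0,0,0],0],[[0.26,0.54,0],[0,0,0],0],[[0.26,0.54,0],[0,0,0],0],[[0.26,0.54,0],[0,0,0],0],[[0.26,0.54,0],[0,0,0],0],[[0.26,0.54,0],[0,0,0],0],[[0.26,0.54,0],[0,0,0],0],[[0,0,0],[0,0,0],0],[[0,0,0],[0,0,0],0]])

```text
clock: 4.05
ee_pos: [0.5705, 0.1549, 0.3016]
tool_rot: [0.353, 1.542, -0.354]
force: [0.6, -0.6, -0.3]
finger_gap: 0.004
```

Run:
```python
from h import *
st()
im,d=optics.get_image("scene");cv2.imwrite("pics/s2.png",cv2.resize(im[130:330,180:380,::-1],(600,600)))
```

```text
t 4.05 tcp [0.5705 0.1549 0.3016] tip world [0.5705 0.1549 0.1356] tip car mm [ 90.6 105.7 135.6] F [ 0.55 -0.63 -0.34] gap 0.00
 toolx [-0. -0. -1.]  jaw yaw in carousel deg -89.78 q [ 0.07  0.55  1.42 -0.    1.17  0.52]
```

View pics/s2.png

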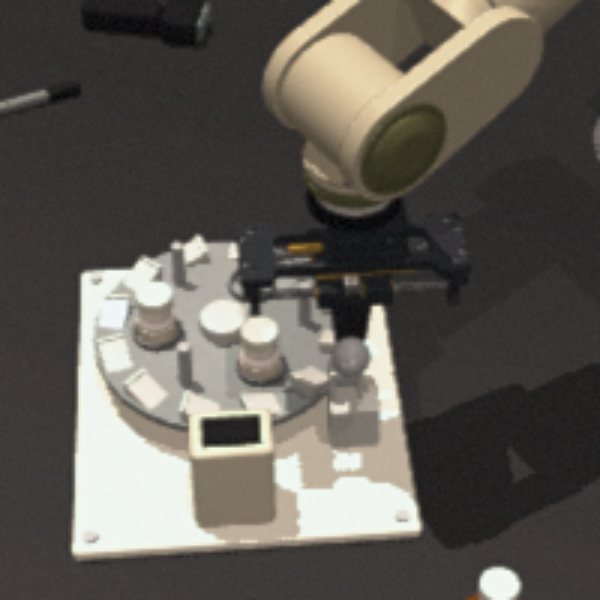

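The knob is now at (351,357), tipped over. I'll back off, rise and measure.

Call:
carry_out(moves=[[[-0.4,-0.9,0],[0,0,0],0],[[-0.4,-0.9,1],[0,0,0],0],[[0,0,3],[0,0,0.05],0],[[0,0,3],[0,0,0.05],0],[[0,0,3],[0,0,0.05],0],[[0,-2,0],[0,0,0.05],0],[[0,-3,0],[0,0,0.06],0],[[0,-3,0],[0,0,0],0],[[0,-3,0],[0,0,0],0],[[0,-3,0],[0,0,0],0],[[0,0,0],[0,0,0],0]])

```text
clock: 5.2
ee_pos: [0.5621, -0.0067, 0.4025]
tool_rot: [0.153, 1.565, -0.154]
force: [-0.0, 0.3, -0.6]
finger_gap: 0.002
```

Run:
```python
from h import *
st()
im,d=optics.get_image("scene");cv2.imwrite("pics/s3.png",cv2.resize(im[130:330,180:380,::-1],(600,600)))
print("knob px expected zoomed, tilt .85:",(proj("scene",w([.121,.105,.142]))-[180,130])*3, "tilt0",(proj("scene",w([.068,.105,.146]))-[180,130])*3)
d=np.array([-.259,.966]);a=np.radians(211)
pa=.076*np.array([np.cos(a),np.sin(a)])
for g in (28.5,):
    q=pa-d*g/1000;print("start car",q,"world",w([*q,.085]))
print("d world",R.from_euler('z',CP[2]).apply([*d,0]))
```

```text
t 5.20 tcp [ 0.5621 -0.0067  0.4025] tip world [ 0.5622 -0.0068  0.2365] tip car mm [-58.4  42.2 236.5] F [-0.    0.29 -0.57] gap 0.00
 toolx [ 0.001 -0.001 -1.   ]  jaw yaw in carousel deg -75.14 q [-0.22  0.4   1.39 -0.    1.36 -0.02]
knob px expected zoomed, tilt .85: [[349.69861404 354.81340857]] tilt0 [[343.48444638 307.24922548]]
start car [-0.05776321 -0.06667389] world [ 0.66023857 -0.05407317  0.085     ]
d world [-0.98161827  0.19147475  0.        ]
```

View pics/s3.png

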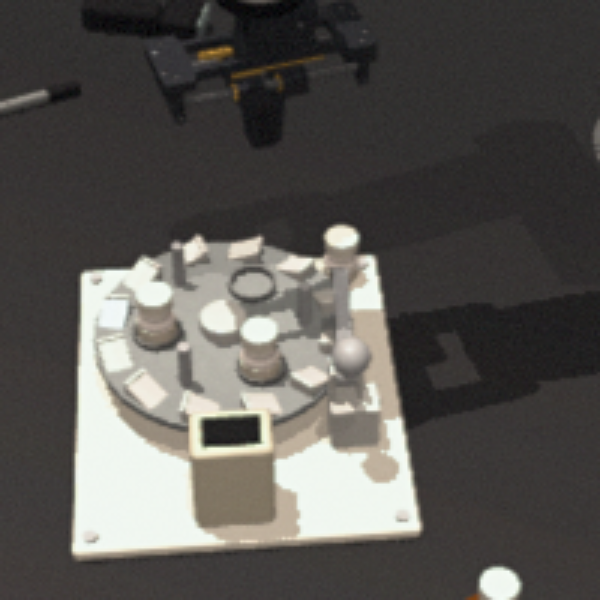

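The knob is at (351,356), which matches the 0.85 prediction of (350,355). Next I'll move to a point behind peg_a.

Call:
carry_out(moves=[[[2.5,-1.2,0],[0,0,0],0],[[2.5,-1.2,0],[0,0,0],0],[[2.5,-1.2,0],[0,0,0],0],[[2.7,-1.2,0],[0,0,0],0],[[0,0,-2],[0,0,0],0],[[0,0,-2],[0,0,0],0],[[0,0,-2],[0,0,0],0],[[0,0,-2],[0,0,0],0],[[0,0,-2],[0,0,0],0],[[0,0,0],[0,0,0],0]])

```text
clock: 6.25
ee_pos: [0.6641, -0.0504, 0.2995]
tool_rot: [0.15, 1.57, -0.149]
force: [-0.8, -0.2, 0.5]
finger_gap: 0.006
```

Run:
```python
from h import *
st()
im,d=optics.get_image("scene");cv2.imwrite("pics/s4.png",cv2.resize(im[130:330,180:380,::-1],(600,600)))
```

```text
t 6.25 tcp [ 0.6641 -0.0504  0.2995] tip world [ 0.6633 -0.0502  0.1335] tip car mm [-52.9 -67.7 133.5] F [-0.78 -0.23  0.49] gap 0.01
 toolx [-0.005  0.001 -1.   ]  jaw yaw in carousel deg -74.86 q [-0.25  0.71  1.15  0.    1.28 -0.06]
```

View pics/s4.png

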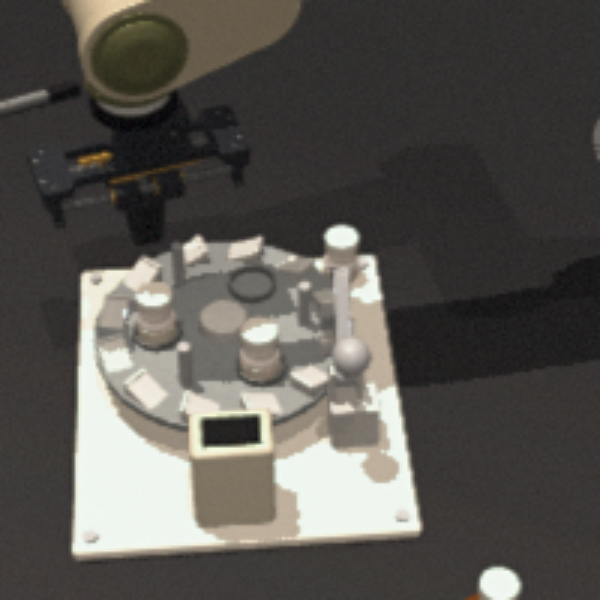

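Call:
carry_out(moves=[[[0,-0.45,0],[0,0,0],0],[[0,0,-1.6],[0,0,0],0],[[0,0,-1.6],[0,0,0],0],[[0,0,-1.4],[0,0,0],0],[[0,0,0],[0,0,0],0]])

```text
clock: 6.8
ee_pos: [0.6644, -0.0558, 0.2546]
tool_rot: [0.15, 1.568, -0.15]
force: [-0.7, 0.5, 0.3]
finger_gap: 0.007
```

Run:
```python
from h import *
st()
im,d=optics.get_image("scene");cv2.imwrite("pics/s5.png",cv2.resize(im[180:300,190:350,::-1],(800,600)))
```

```text
t 6.80 tcp [ 0.6644 -0.0558  0.2546] tip world [ 0.664  -0.0557  0.0886] tip car mm [-57.5 -70.8  88.6] F [-0.67  0.49  0.28] gap 0.01
 toolx [-0.002  0.001 -1.   ]  jaw yaw in carousel deg -74.9 q [-0.26  0.76  1.19 -0.    1.19 -0.07]
```

View pics/s5.png

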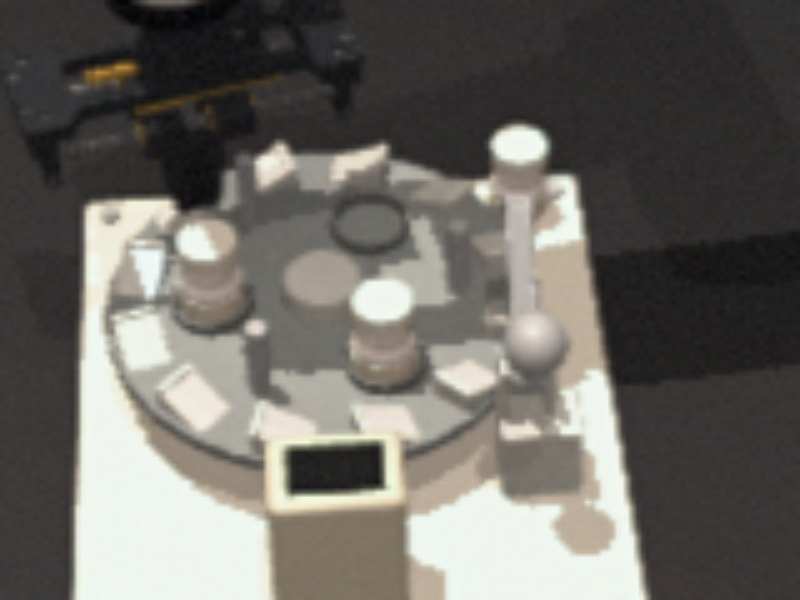

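Call:
carry_out(moves=[[[-0.39,0.08,0],[0,0,0],0],[[-0.39,0.08,0],[0,0,0],0],[[-0.39,0.08,0],[0,0,0],0],[[-0.39,0.08,0],[0,0,0],0],[[-0.39,0.08,0],[0,0,0],0],[[-0.39,0.08,0],[0,0,0],0],[[-0.39,0.08,0],[0,0,0],0],[[-0.39,0.08,0],[0,0,0],0],[[-0.3,0.06,0],[0,0,0],0],[[-0.2,0.04,0],[0,0,0],0],[[-0.1,0.02,0],[0,0,0],0],[[-0.1,0.02,0],[0,0,0],0],[[0,0,0],[0,0,0],0],[[0,0,0],[0,0,0],0]])

```text
clock: 8.25
ee_pos: [0.6263, -0.0478, 0.2556]
tool_rot: [0.15, 1.566, -0.15]
force: [1.1, -0.5, -0.5]
finger_gap: 0.004
```

Run:
```python
from h import *
st()
im,d=optics.get_image("scene");cv2.imwrite("pics/s6.png",cv2.resize(im[180:300,190:350,::-1],(800,600),interpolation=cv2.INTER_CUBIC))
im2=im.copy()
for wh in (.3,.4,.5):
    m=model(CP,wh);print(wh,{k:((proj("scene",m[k])[0]-[190,180]+.5)*5-.5).round(0) for k in ("a","b","c","ca","cc")})
```

```text
t 8.25 tcp [ 0.6263 -0.0478  0.2556] tip world [ 0.6262 -0.0477  0.0896] tip car mm [-67.  -33.3  89.6] F [ 1.06 -0.49 -0.5 ] gap 0.00
 toolx [-0.001  0.    -1.   ]  jaw yaw in carousel deg -74.89 q [-0.26  0.68  1.34  0.    1.13 -0.07]
0.3 {'a': array([285., 144.]), 'b': array([220., 307.]), 'c': array([455., 255.]), 'ca': array([351., 308.]), 'cc': array([211., 213.])}
0.4 {'a': array([298., 142.]), 'b': array([210., 300.]), 'c': array([452., 265.]), 'ca': array([339., 310.]), 'cc': array([215., 205.])}
0.5 {'a': array([311., 141.]), 'b': array([202., 292.]), 'c': array([447., 274.]), 'ca': array([328., 311.]), 'cc': array([220., 198.])}
```

View pics/s6.png

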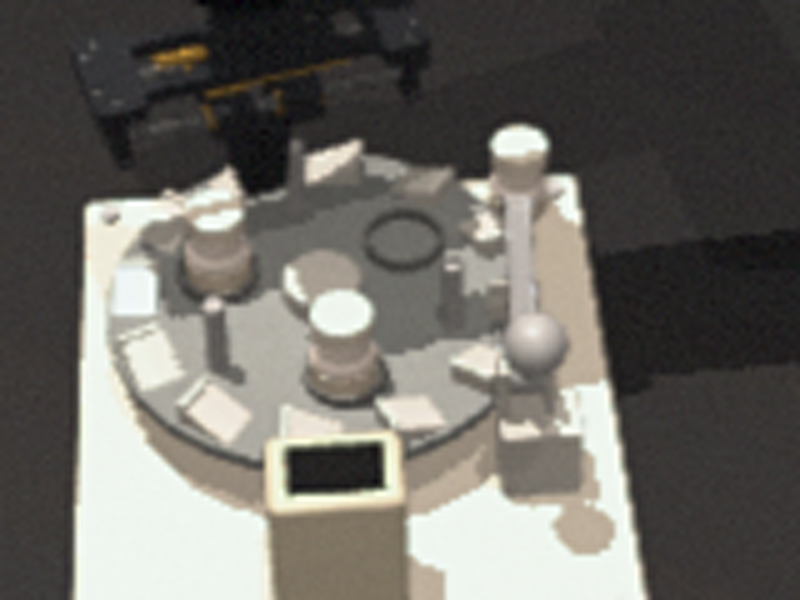

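Wheel reads about 0.38 from both the image (peg_a at (297,142), peg_b at (214,302)) and the finger position. I'll push about 10 mm more, gently.

Call:
carry_out(moves=[[[-0.15,0.03,0],[0,0,0],0],[[-0.15,0.03,0],[0,0,0],0],[[-0.15,0.03,0],[0,0,0],0],[[-0.15,0.03,0],[0,0,0],0],[[-0.1,0.02,0],[0,0,0],0],[[-0.1,0.02,0],[0,0,0],0],[[-0.1,0.02,0],[0,0,0],0],[[-0.1,0.02,0],[0,0,0],0],[[0,0,0],[0,0,0],0],[[0,0,0],[0,0,0],0],[[0,0,0],[0,0,0],0]])

```text
clock: 9.4
ee_pos: [0.6163, -0.046, 0.2557]
tool_rot: [0.15, 1.566, -0.15]
force: [1.5, 0.1, 0.2]
finger_gap: 0.004
```

Run:
```python
from h import *
st()
im,d=optics.get_image("scene");cv2.imwrite("pics/s7.png",cv2.resize(im[180:300,190:350,::-1],(800,600),interpolation=cv2.INTER_CUBIC))
for wh in (.45,.5,.55):
    m=model(CP,wh);print(wh,{k:((proj("scene",m[k])[0]-[190,180]+.5)*5-.5).round(0) for k in ("a","b","c","ca","cc")})
```

```text
t 9.40 tcp [ 0.6163 -0.046   0.2557] tip world [ 0.6162 -0.046   0.0897] tip car mm [-69.8 -23.6  89.7] F [1.47 0.15 0.23] gap 0.00
 toolx [-0. -0. -1.]  jaw yaw in carousel deg -74.9 q [-0.26  0.66  1.37 -0.    1.11 -0.07]
0.45 {'a': array([305., 141.]), 'b': array([206., 296.]), 'c': array([449., 269.]), 'ca': array([334., 311.]), 'cc': array([217., 201.])}
0.5 {'a': array([311., 141.]), 'b': array([202., 292.]), 'c': array([447., 274.]), 'ca': array([328., 311.]), 'cc': array([220., 198.])}
0.55 {'a': array([318., 140.]), 'b': array([199., 288.]), 'c': array([444., 278.]), 'ca': array([322., 311.]), 'cc': array([222., 194.])}
```

View pics/s7.png

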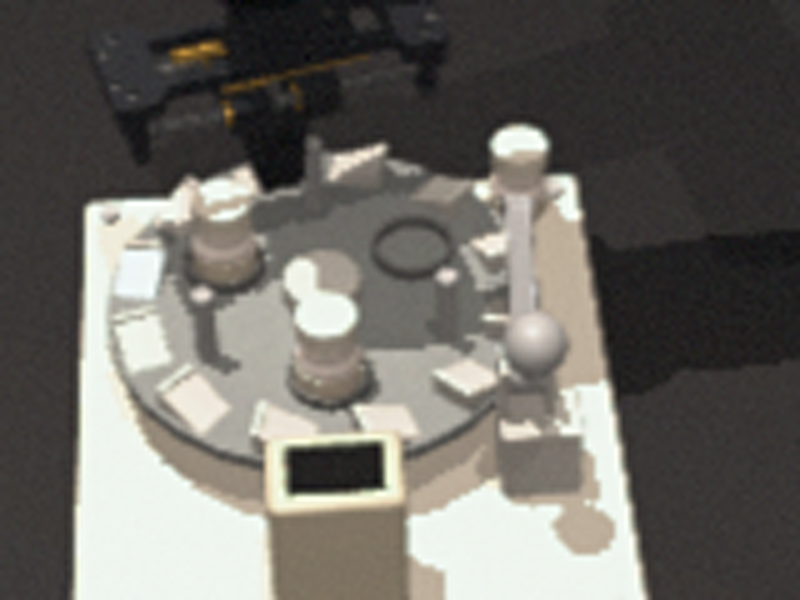

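By image and finger position the wheel is at about 0.51, and the tooth pattern lines up again with the start picture. I'll back off, rise and refine.

Call:
carry_out(moves=[[[0.5,-0.1,0],[0,0,0],0],[[0.8,-0.15,0],[0,0,0],0],[[0,0,3],[0,0,0],0],[[0,0,3],[0,0,0],0],[[0,0,3],[0,0,0],0],[[0,0,3],[0,0,0],0],[[0,0,3],[0,0,0],0],[[-3,0,0],[0,0,-0.05],0],[[-3,0,0],[0,0,-0.05],0],[[-3,0,0],[0,0,-0.05],0],[[-3,0,0],[0,0,-0.05],0],[[-3,0,0],[0,0,-0.06],0],[[-3,0,0],[0,0,0],0],[[-3,0,0],[0,0,0],0],[[-3,0,0],[0,0,0],0],[[0,0,0],[0,0,0],0]])

```text
clock: 11.05
ee_pos: [0.3878, -0.0483, 0.4062]
tool_rot: [0.354, 1.541, -0.354]
force: [0.1, -0.7, -0.0]
finger_gap: 0.007
```

Run:
```python
from h import *
st()
for n,(a,b,c,d) in (("top",(110,255,190,340)),("scene",(195,320,195,325))):
    im,_=optics.get_image(n);im=im[a:b,c:d,::-1]
    cv2.imwrite(f"pics/{n}8raw.png",optics.get_image(n)[0][:,:,::-1])
    s=min(800/im.shape[1],600/im.shape[0]); cv2.imwrite(f"pics/{n}8z.png",cv2.resize(im,None,fx=s,fy=s,interpolation=cv2.INTER_CUBIC)); print(n,s)
```

```text
t 11.05 tcp [ 0.3878 -0.0483  0.4062] tip world [ 0.3878 -0.0483  0.2402] tip car mm [-172.2  180.6  240.2] F [ 0.08 -0.73 -0.02] gap 0.01
 toolx [ 0. -0. -1.]  jaw yaw in carousel deg -89.83 q [-0.43  0.01  1.86 -0.    1.28  0.03]
top 4.137931034482759
scene 4.8
```

View pics/top8z.png

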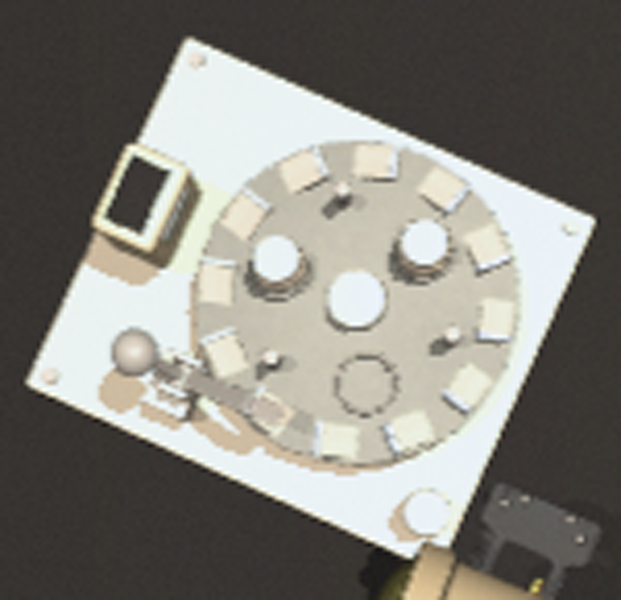

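View pics/scene8z.png

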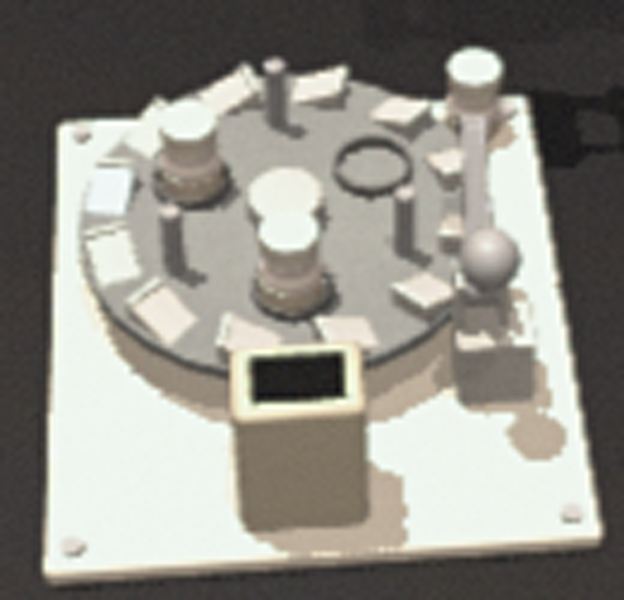

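The teeth sit at almost the same pixels as at the start, with pegs at (343,189), (453,333) and (270,360) in the top zoom. I'll quantify that by comparing the tooth ring in polar form.

Run:
```python
from h import *
from scipy.signal import correlate
def ring(n,f,z=.07):
    im=cv2.imread(f).astype(np.float32).mean(-1)
    a=np.arange(720)*np.pi/360; out=[]
    for r in np.linspace(.095,.116,8):
        P=np.stack([r*np.cos(a),r*np.sin(a),0*a+z],-1);Q=proj(n,w(P)).astype(np.float32)
        out.append(cv2.remap(im,Q[:,0][None],Q[:,1][None],cv2.INTER_CUBIC)[0])
    return np.array(out)
deg=np.arange(720)/2
for n in ("top","scene"):
    A=ring(n,f"pics/{n}0.png");B=ring(n,f"pics/{n}8raw.png")
    sel={"top":(deg>100)&(deg<350),"scene":(deg>160)&(deg<320)}[n]
    sh=np.arange(-20,21);e=[]
    # sub-degree: B(angle) = A(angle + s)
    ss=np.arange(-12,12.1,.25)
    for s in ss:
        As=np.array([np.interp(deg+s,deg,r,period=360) for r in A]);e.append(((As-B)[:,sel]**2).mean())
    e=np.array(e);i=e.argmin();print(n,"extra rot beyond a notch (cw, rad):",np.radians(ss[i]),e[i],e.max())
un=lambda q,s,o:((np.array(q)+.5)/s-.5+o)
T={k:un(v,4.13793,(190,110)) for k,v in dict(a=(453,333),b=(343,189),c=(270,360),ca=(277,258),cc=(422,244)).items()}
S={k:un(v,4.8,(195,195)) for k,v in dict(a=(274,66),b=(170,214),c=(405,193),ca=(288,235),cc=(188,122)).items()}
ks=list(T)
def res(p):
    m=model(p[:3],p[3]);P=np.array([m[k] for k in ks])
    return np.concatenate([proj("top",P)-[T[k] for k in ks],proj("scene",P)-[S[k] for k in ks]]).ravel()
s=least_squares(lambda q:res([*CP,q[0]]),[.5],loss='soft_l1');print(s.x,s.cost)
```

```text
top extra rot beyond a notch (cw, rad): -0.004363323129985824 47.16682649845771 1389.1708378798799
scene extra rot beyond a notch (cw, rad): -0.004363323129985824 1162.8980155967859 5216.203523719314
[0.49645075] 3.310165658184347
```

The wheel moved one notch to within about 0.005 rad. Now I'll go to the far side of the knob.

Call:
carry_out(moves=[[[2.13,2.63,0],[0,0,0],0],[[2.13,2.63,0],[0,0,0],0],[[2.13,2.63,0],[0,0,0],0],[[2.13,2.63,0],[0,0,0],0],[[2.13,2.63,0],[0,0,0],0],[[2.13,2.63,0],[0,0,0],0],[[2.13,2.63,0],[0,0,0],0],[[2.13,2.63,0],[0,0,0],0],[[2.13,2.63,0],[0,0,0],0],[[2.13,2.63,0],[0,0,0],0],[[0,0,-1],[0,0,0],0],[[0,0,-2],[0,0,0],0],[[0,0,0],[0,0,0],0]])

```text
clock: 12.55
ee_pos: [0.6025, 0.2146, 0.3722]
tool_rot: [0.352, 1.547, -0.356]
force: [-0.2, 0.0, -0.3]
finger_gap: 0.005
```

```bash
python3 -c "
from h import *
st()"
```

```text
t 12.55 tcp [0.6025 0.2146 0.3722] tip world [0.6015 0.2145 0.2062] tip car mm [157.7 104.  206.2] F [-0.19  0.03 -0.31] gap 0.00
 toolx [-0.006 -0.001 -1.   ]  jaw yaw in carousel deg -89.78 q [ 0.16  0.59  1.16 -0.    1.39  0.61]
```

Call:
carry_out(moves=[[[0,0,-2],[0,0,0],0],[[0,0,-2],[0,0,0],0],[[0,0,-2],[0,0,0],0],[[0,0,-1.2],[0,0,0],0],[[0,0,0],[0,0,0],0],[[0,0,0],[0,0,0],0]])

```text
clock: 13.15
ee_pos: [0.6026, 0.2145, 0.3047]
tool_rot: [0.354, 1.541, -0.353]
force: [-0.8, 0.4, 0.8]
finger_gap: 0.011
```

Run:
```python
from h import *
st()
im,d=optics.get_image("scene");cv2.imwrite("pics/s9.png",cv2.resize(im[130:330,180:380,::-1],(600,600)))
```

```text
t 13.15 tcp [0.6026 0.2145 0.3047] tip world [0.6028 0.2146 0.1387] tip car mm [158.4 102.9 138.7] F [-0.81  0.43  0.82] gap 0.01
 toolx [ 0.001  0.    -1.   ]  jaw yaw in carousel deg -89.8 q [0.16 0.65 1.25 0.   1.24 0.61]
```

View pics/s9.png

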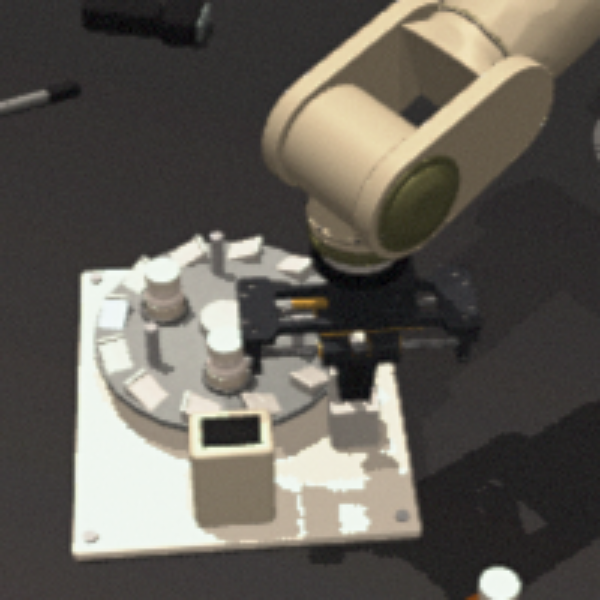

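Call:
carry_out(moves=[[[0,0,-0.4],[0,0,0],0],[[-0.35,-0.72,0],[0,0,0],0],[[-0.35,-0.72,0],[0,0,0],0],[[-0.35,-0.72,0],[0,0,0],0],[[-0.35,-0.72,0],[0,0,0],0],[[-0.35,-0.72,0],[0,0,0],0],[[-0.35,-0.72,0],[0,0,0],0],[[-0.35,-0.72,0],[0,0,0],0],[[0,0,0],[0,0,0],0],[[0,0,0],[0,0,0],0],[[0.4,0.9,0],[0,0,0],0],[[0.8,1.8,0],[0,0,0],0],[[0,0,2],[0,0,0],0],[[0,0,3],[0,0,0],0],[[0,0,3],[0,0,0],0],[[0,0,3],[0,0,0],0],[[0,0,0],[0,0,0],0]])

```text
clock: 14.9
ee_pos: [0.59, 0.1922, 0.414]
tool_rot: [0.355, 1.535, -0.35]
force: [-0.1, 0.3, 0.2]
finger_gap: 0.008
```

Call:
carry_out(moves=[[[-2.13,-2.63,0],[0,0,0],0],[[-2.13,-2.63,0],[0,0,0],0],[[-2.13,-2.63,0],[0,0,0],0],[[-2.13,-2.63,0],[0,0,0],0],[[-2.13,-2.63,0],[0,0,0],0],[[-2.13,-2.63,0],[0,0,0],0],[[-2.13,-2.63,0],[0,0,0],0],[[-2.13,-2.63,0],[0,0,0],0],[[-2.13,-2.63,0],[0,0,0],0],[[0,0,0],[0,0,0],0],[[0,0,0],[0,0,0],0]])

```text
clock: 16.0
ee_pos: [0.3984, -0.0455, 0.4096]
tool_rot: [0.355, 1.542, -0.354]
force: [0.3, 0.3, -0.5]
finger_gap: 0.009
```

Run:
```python
from h import *
st()
for n,(a,b,c,d) in (("top",(110,255,190,340)),("scene",(195,320,195,325))):
    im,_=optics.get_image(n);cv2.imwrite(f"pics/{n}9raw.png",im[:,:,::-1]);im=im[a:b,c:d,::-1]
    s=min(800/im.shape[1],600/im.shape[0]); cv2.imwrite(f"pics/{n}9z.png",cv2.resize(im,None,fx=s,fy=s,interpolation=cv2.INTER_CUBIC))
    o=np.array([c,a])
    for t in (0,.05,.15):
        al=-np.arctan2(22,61)+t
        print(n,"tilt",t,((proj(n,w([.09+.065*np.sin(al),.105,.085+.065*np.cos(al)]))[0]-o+.5)*s-.5).round(1))
```

```text
t 16.00 tcp [ 0.3984 -0.0455  0.4096] tip world [ 0.3984 -0.0454  0.2436] tip car mm [-164.9  172.3  243.6] F [ 0.32  0.33 -0.46] gap 0.01
 toolx [ 0.  0. -1.]  jaw yaw in carousel deg -89.85 q [-0.41  0.03  1.82  0.    1.29  0.04]
top tilt 0 [202.9 382.4]
top tilt 0.05 [198.7 380.5]
top tilt 0.15 [190.3 376.5]
scene tilt 0 [479.5 181.2]
scene tilt 0.05 [480.1 183.9]
scene tilt 0.15 [481.3 190.1]
```

View pics/top9z.png

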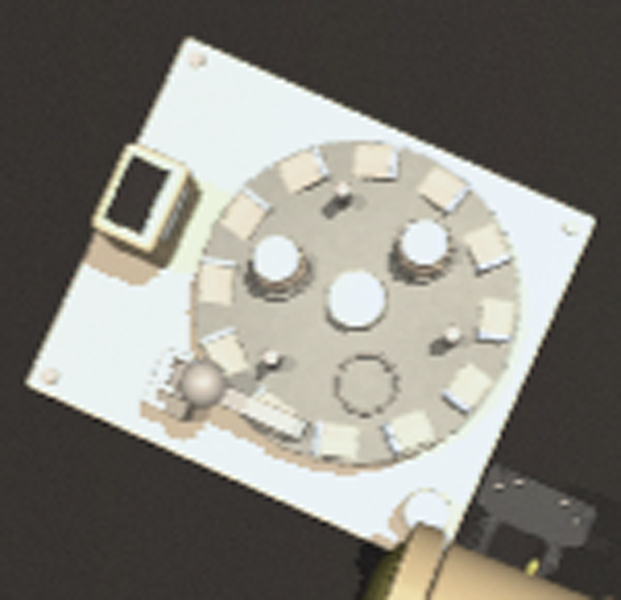

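View pics/scene9z.png

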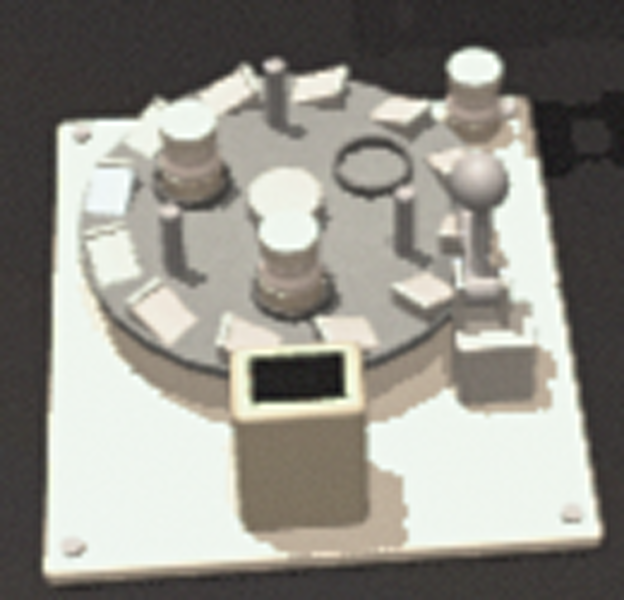

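The knob is back at (203,383) in the top view and (480,181) in the scene view, the same as at the start. Before handing in I'll compare the pawl region and the bystanders with the start pictures.

Run:
```python
from h import *
for n,(u,v) in (("top",(239,202)),("scene",(295,232))):
    A=cv2.imread(f"pics/{n}0.png").astype(np.float32).mean(-1);B=cv2.imread(f"pics/{n}9raw.png").astype(np.float32).mean(-1)
    s=np.s_[v-9:v+10,u-9:u+10]
    print(n,"knob patch shift",cv2.phaseCorrelate(A[s],B[s],cv2.createHanningWindow((19,19),cv2.CV_32F)),"mean absdiff",abs(A[s]-B[s]).mean())
    D=(cv2.GaussianBlur(abs(A-B),(5,5),0)>25).astype(np.uint8)
    _,_,st_,c=cv2.connectedComponentsWithStats(D);print([(*x[:4],) for x in st_[1:] if x[4]>8])
```

```text
top knob patch shift ((0.06149794589462765, 0.02368445397142338), 1.0033305504918097) mean absdiff 1.5327791
[(np.int32(268), np.int32(155), np.int32(9), np.int32(8)), (np.int32(275), np.int32(157), np.int32(26), np.int32(23)), (np.int32(247), np.int32(160), np.int32(19), np.int32(34)), (np.int32(295), np.int32(178), np.int32(9), np.int32(6)), (np.int32(275), np.int32(190), np.int32(27), np.int32(17)), (np.int32(251), np.int32(195), np.int32(9), np.int32(7)), (np.int32(261), np.int32(204), np.int32(9), np.int32(6)), (np.int32(273), np.int32(207), np.int32(9), np.int32(4)), (np.int32(213), np.int32(224), np.int32(347), np.int32(196)), (np.int32(215), np.int32(328), np.int32(35), np.int32(30)), (np.int32(185), np.int32(343), np.int32(46), np.int32(62)), (np.int32(459), np.int32(354), np.int32(14), np.int32(10)), (np.int32(144), np.int32(404), np.int32(47), np.int32(16))]
scene knob patch shift ((0.09780672175979177, -0.14743139601117328), 0.9997712922096252) mean absdiff 3.5678668
[(np.int32(275), np.int32(0), np.int32(257), np.int32(96)), (np.int32(348), np.int32(0), np.int32(32), np.
[... 838 characters left out ...]
nt32(372), np.int32(193), np.int32(10), np.int32(9)), (np.int32(352), np.int32(198), np.int32(17), np.int32(11)), (np.int32(430), np.int32(200), np.int32(7), np.int32(5)), (np.int32(439), np.int32(200), np.int32(9), np.int32(6)), (np.int32(366), np.int32(204), np.int32(4), np.int32(5)), (np.int32(224), np.int32(206), np.int32(63), np.int32(57)), (np.int32(302), np.int32(215), np.int32(6), np.int32(13)), (np.int32(412), np.int32(214), np.int32(4), np.int32(5)), (np.int32(412), np.int32(215), np.int32(18), np.int32(18)), (np.int32(409), np.int32(218), np.int32(3), np.int32(4)), (np.int32(431), np.int32(219), np.int32(12), np.int32(16)), (np.int32(429), np.int32(230), np.int32(6), np.int32(4))]
```

Nothing has changed except the wheel's turn and the arm with its shadows. The knob is back to within about 0.15 px, so the pawl is home, and I'm handing in.

```bash
python3 -c "
from rig import ticket
print(ticket.finish_job())"
```

```text
the job is handed in; nothing more can be done
None
```

The wheel is back by one notch, the pawl has dropped home, and I handed the job in at about 16 s with the arm clear of everything.

I did it in the order asked, with the gripper shut as a fingertip:
1. **Pawl lifted:** I pushed the knob over along carousel +x, and it stayed tipped back. It showed within 1–2 pixels of the position predicted for 0.85.
2. **Wheel turned back:** I pushed peg_a in two stages.
3. **Pawl dropped:** I pushed the knob back along -x, and the pawl fell in.

What the last checks showed:
- **Wheel:** comparing the tooth ring before and after, just before the pawl was dropped, gave one notch to within about 0.005 rad. The peg and cup fit gave an absolute angle of about 0.50. That is slightly short of 0.524, but the same fit read about -0.017 at the start, so the two agree.
- **Pawl:** the knob is within about 0.15 pixel of its starting image in both views, which means it is fully home. It was not resting on a tooth.
- **Cups and bench:** both cups sit upright in their pockets. Outside the wheel, the picture changes I found look like only the arm and its shadows.
- **Force:** every wrist force reading, taken at the end of each move, was under 2 N.

No check failed.

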